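# Check a slide warmer at its three test discs

## Robot

A 7-joint arm with a two-finger parallel gripper is mounted at the origin on the work surface. World frame = base frame: x ahead of the robot, y to its left, z up, the work surface at z = 0. Lengths are in m, angles in rad, forces in N, time in s.
With the tool pointing down it reaches from about 0.4 to 0.875 m from the base axis. Payload 19.3 kg.
Tool frame: the origin (TCP) lies midway between the tips of the shut fingers; the grasp point (between the pads) lies 19 mm behind it; x points along the fingers, y is the direction in which the jaws open and shut, and the axes are right-handed (so a half turn about x gives the same grasp; the last joint's range is limited). The gripper opens to 85 mm and grips with 20 to 120 N. Pads are 22 mm wide; open, the fingers measure 114 mm over their backs; the gripper's body (76 mm by 85 mm) begins 54 mm behind the grasp point. The pads swing forward as they close: fully open they stand 13 mm farther back than shut.
Start: joints at [1.129, 0.521, -0.036, 1.599, 0.021, 1.021, -0.113], TCP at [0.227, -0.582, 0.231] pointing down, gripper open.
Joint ranges: [-2.91, 2.91], [-0.3, 2.13], [-1.5, 1.42], [0.17, 2.43], [-1.26, 4.41], [0.16, 1.93], [-2.52, 2.52]. Speed limits (rad/s): [1.89, 1.89, 2.39, 2.39, 3.01, 3.01, 3.01].

## Interface

Orientations are given as [roll, pitch, yaw] about the fixed x, y, z axes, in that order (R = Rz(yaw) Ry(pitch) Rx(roll)).
In Python, from workcell import telemetry, vision, workorder gives the robot as it stands. The module is installed in compiled form; this text tells all that it offers.
- The arm moves only by the tool play_rows, never from a script. Its argument "deltas" is a list of rows, each a list of 7 numbers: the shift along the world's x, y, z in mm, then the turn, a rotation vector about the world's x, y, z in degrees, then the finger opening in mm, from 0 to 85.4. In form: [[x, y, z, wx, wy, wz, jaw], ...]. A call has 1 to 8 rows; each row shifts and turns the commanded pose from where the row before left it; what a row does not reach is not made up. A row lasts 1/8 s, in which the tool goes at most 62.5 mm and 10.7 degrees, less where a joint would pass 70% of its speed; a pose out of reach is approached as far as the arm can. A call with a gripper value outside its range is refused whole. The fingers move at their own pace and stop on an object; "grip_force" is the grip in N (left out, the last holds). Time passes only in rows, so rows that do not move let the fingers close. It gives the time, the measured TCP pose, the force and the opening at its end, in the units of the state.
- telemetry.observe(): the state, without advancing time (a new reading comes with each control period).
- vision.grab_frame(name): name is "side" or "top"; returns the picture (400x640x3 uint8, red, green, blue); there is no depth.
- vision.camera_info(name): a dict with "mtx" (3x3 intrinsics, pixels), "k1" (the pictures are not rectified: a ray, as slopes to the right and down, at radius r is drawn at 1 + k1 r^2 times it, then the intrinsics apply), "rvec" (rotation vector, rad) and "tvec" (3), from world to camera coordinates, as OpenCV has them. Camera axes: x right, y down, z forward; pixel columns grow to the right and rows downward; lengths in m; the calibration is good to about 2 mm. A picture is of the moment at which its call begins. camera_info takes no time and is no camera call.
- workorder.job_done(): hands the job in, once; it reports no verdict.
The state is a dict: "clock": time; "qpos": joint angles; "qd": joint speeds; "joint_efforts": joint torques, N m; "position": TCP position; "tool_rot": TCP orientation; "force": force on the tool from outside, world axes, zero at the start; "moment": the same for the moment, N m; "grip_width": finger opening in m.
Only numpy, scipy, OpenCV 4.12 (cv2) and the standard library are available. Lean on these libraries where they do the work, as an engineer would, in place of code of your own. Each camera call takes 0.05 s, during which the arm holds its last target. There are 200 camera calls.

## Task

Push in the slide warmer's black mushroom stop all the way, then take the right-angled probe from its cradle and gently press its sprung foot on the middle of each of the three steel discs on the plate, smallest first, then the middle-sized, then the largest, holding each for about half a second. Lay the probe back down in its cradle as it was, then turn the stop's knob clockwise by its rib until the stop is fully up again, and let go. Leave everything else where it is.

Things in the scene. Friction and masses are not known exactly. Their poses are not given: they have to be found in the camera images.
- warmer: Slide warmer, fixed to the bench: white housing 200 (x) x 340 (y) mm with a flat top 60 mm above the bench. Origin under its centre, z up. Its black plate covers the top from y = -165 to +80 mm; its grey control end from y = +85 to +165 carries the stop at x = 0, y = +130.
- stop (a joint): How far the black mushroom stop is pushed in, m: 0 is up, 0.006 fully in. It goes straight down with about 4 N of friction and stays where it is left (no return spring), until the knob's turning lifts it.
- knob (a joint): Turn of the stop's knob in rad, clockwise seen from above positive, 0 to 1.1; a weak spring (0.02 N m per rad) turns it back to 0 when let go. A cam in it lifts a pushed-in stop: the stop can be in by at most about 0.006 - 0.0055 x turn (m), so a full turn raises it and it stays up when the knob springs back.
- knob_top (a point): Centre of the top of the rib on the mushroom's head, on the turning axis; 104 mm above the bench when the stop is up, 98 mm when in. The rib is 32 mm long (along this point's x axis, which turns with the knob), 10 mm thick (y) and 16 mm high, standing on a round head 38 mm across whose top is 16 mm below this point. z up.
- probe: Right-angled surface probe, loose, about 0.13 kg: a grey bar handle 120 mm long (x) x 18 mm thick (y) x 20 mm high (z), origin at the handle's centre. From its +x end a thin steel stem runs to x = 80 mm and bends straight down to the foot. In its cradle the origin is 80 mm above the bench; the handle is free to grip between the cradle's posts.
- foot_tip (a point): Centre of the underside of the probe's sprung brass foot (10 mm across), at x = 80, y = 0, z = -60 mm of the probe when not pressed. z axis up, as the probe's.
- foot (a joint): How far the sprung foot is pushed into the stem, m: 0 free, 0.006 fully in; spring 400 N/m (2.4 N fully in).
- cradle: Probe cradle, fixed: base plate 130 (x) x 80 (y) x 8 mm, with two white posts 8 mm thick centred at x = -47 and +47 mm. Each post has an open-topped notch 28 mm wide whose floor is 70 mm above the bench, its side walls 14 mm high and 38 mm over the outside. The probe's handle lies in both notches along the cradle's x axis, stem at +x. Origin under its centre.
- disc_small: The smallest of three round steel test discs on the warmer's plate, 16 mm across, 4 mm high, fixed; origin under its centre. Which disc lies at which place changes.
- disc_middle: The middle-sized of three round steel test discs on the warmer's plate, 24 mm across, 4 mm high, fixed; origin under its centre. Which disc lies at which place changes.
- disc_large: The largest of three round steel test discs on the warmer's plate, 36 mm across, 4 mm high, fixed; origin under its centre. Which disc lies at which place changes.
- small_mark (a point): Centre of the top of the small disc, where a small dark dot marks it; 64 mm above the bench.
- middle_mark (a point): Centre of the top of the middle disc, where a small dark dot marks it; 64 mm above the bench.
- large_mark (a point): Centre of the top of the large disc, where a small dark dot marks it; 64 mm above the bench.
- vial: Bystander, loose: a small glass vial with a cap, 32 mm across, 55 mm tall, between cradle and warmer. Origin under its centre.
- dish: Bystander, loose: a flat clear round dish, 80 mm across, 15 mm high. Origin under its centre.
- slides: Bystander, loose: a white slide carrier, 70 x 26 x 10 mm, lying on the warmer's plate. Origin under its centre.
- beaker: Bystander, loose: a glass beaker, 70 mm across, 90 mm tall, beyond the warmer. Origin under its centre.
- bottle: Bystander, loose: an amber bottle, 66 mm across, 150 mm tall, beyond the warmer. Origin under its centre.
- rack: Bystander, loose: a white test-tube rack, 90 x 210 mm, 100 mm tall with its tubes. Origin under its centre.
Things that resemble listed ones, but are neither listed nor needed, are in the scene too. What is shaped like the cradle but purple or yellow is not meant. Of the things shaped like the probe, the grey one is meant.

How it is judged:
By the outcome, as a careful person would: the job done as asked, in the order asked, and still so for the second after the job is handed in, with the robot touching nothing.
It also fails if it takes over 72 s, if anything falls off the work surface, if the arm or the gripper's body presses on something with over 40 N, if the wrist force passes 120 N, or if a joint passes its speed limit or range.

## Working session

There is one attempt and no reset: what is moved stays moved. The work goes in short steps, Python scripts to look and compute and a tool call to move; the robot and the scene stay as the last step left them, time stands still between calls to the robot, and variables do not carry over. Pictures are saved under pics/ and viewed, about 8 in all and at most 12, crops included, and the job is handed in when it is done.

Besides the shell and the picture viewer there is one more tool, called after "Request:" as name(argument=value, ...), one argument or row to a line, values as JSON. play_rows: Moves the arm, as the interface text tells. Its arguments: {"type":"object","properties":{"deltas":{"type":"array","items":{"type":"array","items":{"type":"number"}}},"grip_force":{"type":"number"}},"required":["deltas"]}

```bash
mkdir -p pics; cat > h.py <<'E'
import numpy as np, cv2
from workcell import telemetry, vision, workorder
def grab(n,f):
    im=vision.grab_frame(n); cv2.imwrite(f'pics/{f}.png',im[...,::-1]); return im
def ray(n,u,v):
    c=vision.camera_info(n);K=np.array(c['mtx']);R=cv2.Rodrigues(np.array(c['rvec'],float))[0];t=np.array(c['tvec'],float).ravel()
    d=np.array([c['k1'],0,0,0.])
    p=cv2.undistortPoints(np.array([[[u,v]]],float),K,d)[0,0]
    return -R.T@t, R.T@np.array([p[0],p[1],1])
def at_z(n,u,v,z):
    o,d=ray(n,u,v); return o+d*(z-o[2])/d[2]
def proj(n,P):
    c=vision.camera_info(n)
    return cv2.projectPoints(np.array(P,float).reshape(-1,1,3),np.array(c['rvec'],float),np.array(c['tvec'],float),np.array(c['mtx'],float),np.array([c['k1'],0,0,0.]))[0][:,0]
def crop(im,f,u0,v0,u1,v1,s):
    cv2.imwrite(f'pics/{f}.png',cv2.resize(im[v0:v1,u0:u1,::-1],None,fx=s,fy=s,interpolation=cv2.INTER_CUBIC))
E
python3 - <<'E'
from h import *
a=grab('top','t0');b=grab('side','s0')
cv2.imwrite('pics/both.png',cv2.resize(np.vstack([a,b])[...,::-1],None,fx=.75,fy=.75))
s=telemetry.observe();print(s)
for n in('top','side'):
    o,d=ray(n,320,200);print(n,o,d, vision.camera_info(n)['mtx'])
E
```

```text
{'clock': 0.1, 'qpos': array([ 1.12881488,  0.52195012, -0.03633952,  1.59992905,  0.02122242,
        1.0210985 , -0.11280531]), 'qd': array([-5.29380213e-04, -1.42828895e-03, -4.81219671e-05,  3.60070732e-04,
        9.30812477e-04, -9.02047717e-04, -5.86429311e-04]), 'joint_efforts': array([ 3.27242662e-03, -9.28474331e+01,  1.98402554e+00, -3.70525575e+01,
        1.79938821e-02,  5.43976435e-03,  9.01772660e-05]), 'position': array([ 0.22691165, -0.58204157,  0.23079369]), 'tool_rot': array([-1.48834565,  1.569797  ,  2.02503397]), 'force': array([ 0.2415843 , -0.16966454, -0.66558204]), 'moment': array([-0.01120681,  0.02311919,  0.02947294]), 'grip_width': 0.08525901620776553}
top [ 0.26663143 -0.16048931  1.22025726] [ 0.21619462  0.00821196 -0.97648615] [[435.47877562   0.         315.93420309]
 [  0.         435.47877562 193.17536593]
 [  0.           0.           1.        ]]
side [ 0.48963823 -0.94211574  0.63731758] [ 0.04532842  0.83157448 -0.55360041] [[361.9140487    0.         322.38686781]
 [  0.         361.9140487  200.30336684]
 [  0.           0.           1.        ]]
```

View pics/t0.png

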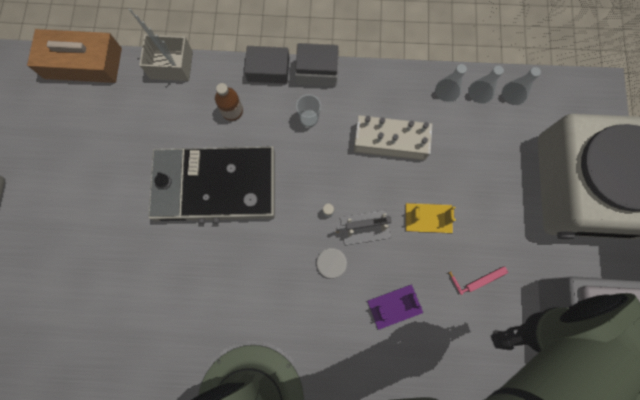

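View pics/s0.png

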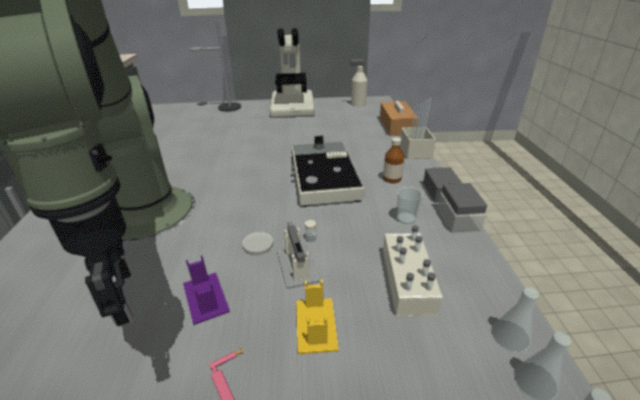

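Top view: warmer with the stop at (161,180), discs near (231,168), (206,197), (250,199), and slide carrier at (193,162). White cradle with grey probe is at (366,226). The lookalikes are the yellow cradle (430,218), the purple cradle (395,306) and a pink probe (485,278). I choose the grey probe and will check it in a close crop.

```bash
python3 - <<'E'
from h import *
a=cv2.imread('pics/t0.png')[...,::-1]
g=lambda x:np.clip((x/255.)**.6*255,0,255).astype('uint8')
A=cv2.resize(g(a[140:228,143:283]),None,fx=5.5,fy=5.5,interpolation=cv2.INTER_CUBIC)
cv2.imwrite('pics/c1.png',A[...,::-1])
B=cv2.resize(g(a[195:255,310:410]),None,fx=8,fy=8,interpolation=cv2.INTER_CUBIC)
cv2.imwrite('pics/c2.png',B[...,::-1])
E
```

```text
(no output)
```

View pics/c1.png

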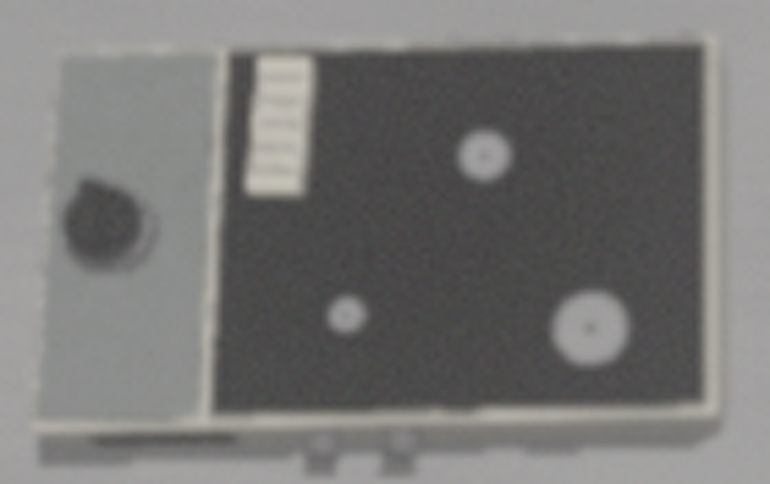

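View pics/c2.png

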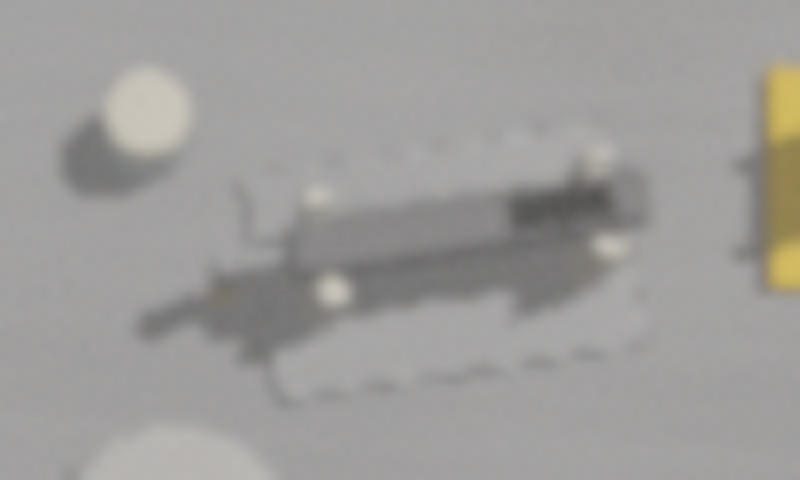

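```bash
python3 - <<'E'
from h import *
f1=lambda x,y:(143+(x+.5)/5.5-.5,140+(y+.5)/5.5-.5)
f2=lambda x,y:(310+(x+.5)/8-.5,195+(y+.5)/8-.5)
def W(f,p,z): return at_z('top',*f(*p),z)[:2]
r=lambda v:np.round(np.array(v)*1000,1)
for n,p in dict(s=(346,315),m=(485,156),l=(590,328)).items(): print(n,r(W(f1,p,.064)))
print('slides',r(W(f1,(280,125),.07)))
print('cornersplate',[r(W(f1,p,.06)) for p in [(228,50),(704,44),(704,402),(213,412)]])
print('cornersTop',[r(W(f1,p,.06)) for p in [(62,52),(715,38),(718,410),(37,425)]])
P=[W(f2,p,.084) for p in [(318,195),(333,290),(597,158),(610,245)]]
print('posts',r(P),r(np.mean(P,0)))
d=(P[0]+P[1]-P[2]-P[3])/2;print(r(np.hypot(*d)),np.degrees(np.arctan2(d[1],d[0])))
print('vial',r(W(f2,(148,110),.055)),'handle ends',r(W(f2,(295,232),.09)),r(W(f2,(648,198),.09)))
print('foot?',r(W(f2,(218,288),.02)))
# base plate corners
print('base',[r(W(f2,p,.008)) for p in [(238,180),(285,402),(648,345),(600,130)]])
c=np.mean([W(f1,p,.06) for p in [(228,50),(704,44),(704,402),(213,412)]],0)
pc=[W(f1,p,.06) for p in [(228,50),(704,44),(704,402),(213,412)]]
y=(pc[0]+pc[3]-pc[1]-pc[2]);y/=np.hypot(*y);x=np.array([y[1],-y[0]])
w0=c+y*.0425;print('warmer o',r(w0),np.degrees(np.arctan2(x[1],x[0])))
k=w0+y*.13;print('knob',r(k), proj('side',[[*k,.104],[*k,.088]]),proj('top',[[*k,.104],[*k,.088]]))
b=cv2.imread('pics/s0.png')
g=lambda x:np.clip((x/255.)**.6*255,0,255).astype('uint8')
cv2.imwrite('pics/c3.png',np.hstack([cv2.resize(g(b[130:170,290:350]),(400,267),interpolation=2),cv2.resize(g(b[215:290,260:335]),(267,267),interpolation=2)]))
E
```

```text
s [514.8 161.1]
m [600.3 100.6]
l [514.7  39.9]
slides [609.2 203.5]
cornersplate [array([650.5, 237.8]), array([666.7,  -4.3]), array([481.3, -18.8]), array([463.5, 221.9])]
cornersTop [array([644.9, 321.8]), array([670.2,  -9.6]), array([477.6, -26. ]), array([452.6, 307. ])]
posts [[ 471.1 -231. ]
 [ 439.8 -237. ]
 [ 488.5 -322.6]
 [ 459.6 -327.4]] [ 464.8 -279.5]
92.9 101.54266434397374
vial [ 502.6 -173.9] handle ends [ 457.4 -223.5] [ 474.9 -338.7]
foot? [ 448.1 -201.5]
base [array([ 488.7, -207.3]), array([ 411.3, -226.9]), array([ 438. , -352.3]), array([ 513.4, -334.3])]
warmer o [562.5 151.5] 4.019345587001017
knob [553.4 281.2] [[318.2786418  135.75102193]
 [318.3417623  139.80158673]] [[158.19429338 177.02575573]
 [160.33244469 178.61778709]]
```

View pics/c3.png

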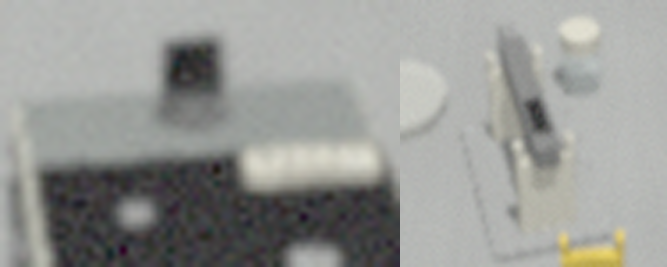

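Side crop: rib face seen broadside (about 30 mm wide), and the grey handle lies in the white cradle, so the probe choice holds. Next is the rib angle and knob centre, by overlaying the model.

```bash
python3 - <<'E'
from h import *
out=[]
def rib(c,a,z):
    u=np.array([np.cos(a),np.sin(a)]);v=np.array([-u[1],u[0]])
    return [[*(c+su*.016*u+sv*.005*v),z] for su,sv in((1,1),(1,-1),(-1,-1),(-1,1))]
I={n:cv2.imread(f'pics/{n[0]}0.png') for n in('top','side')}
R={'top':(150,168,176,194,10),'side':(306,130,332,156,10)}
c=np.array([.553,.280])
rows=[]
for n in('top','side'):
    u0,v0,u1,v1,s=R[n];row=[]
    for a in (None,0,30):
        g=np.clip((I[n][v0:v1,u0:u1]/255.)**.5*400-60,0,255).astype('uint8')
        g=cv2.resize(g,None,fx=s,fy=s,interpolation=2)
        if a is not None:
            th=np.linspace(0,6.28,40)
            for poly,col in((rib(c,np.radians(a),.104),(0,255,0)),(rib(c,np.radians(a),.088),(0,255,255)),([[c[0]+.019*np.cos(t),c[1]+.019*np.sin(t),.088] for t in th],(255,80,0))):
                p=(proj(n,poly)-[u0,v0]+.5)*s-.5
                cv2.polylines(g,[np.int32(p)],True,col,1)
        row.append(g)
    rows.append(np.hstack(row))
cv2.imwrite('pics/c4.png',np.vstack(rows))
E
```

```text
(no output)
```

View pics/c4.png

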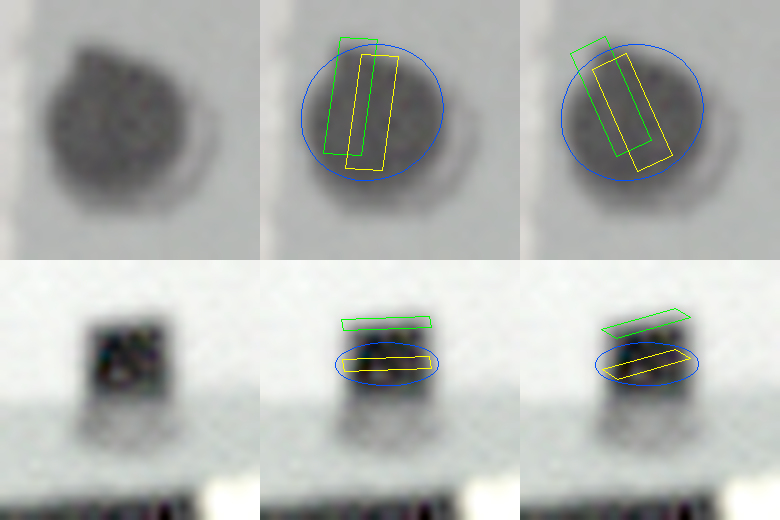

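```bash
cat > fit.py <<'E'
from h import *
from scipy.optimize import least_squares
def hullmask(n,sets,win,s=8):
    u0,v0,u1,v1=win;m=np.zeros(((v1-v0)*s,(u1-u0)*s),np.uint8)
    for P in sets:
        p=(proj(n,P)-[u0,v0]+.5)*s-.5
        cv2.fillConvexPoly(m,cv2.convexHull(np.float32(p)).astype(np.int32),255)
    return m
th=np.linspace(0,2*np.pi,48)
def model(n,x,y,a,hb,dz,win,sig):
    u=np.array([np.cos(a),np.sin(a)]);v=np.array([-u[1],u[0]]);c=np.array([x,y])
    rib=[[*(c+i*.016*u+j*.005*v),z-dz] for i in(1,-1) for j in(1,-1) for z in(.104,.088)]
    head=[[x+.019*np.cos(t),y+.019*np.sin(t),z-dz] for t in th for z in(.088,.088-hb)]
    m=hullmask(n,[rib,head],win)
    m=cv2.GaussianBlur(m.astype(np.float32)/255,(0,0),sig*8)
    return cv2.resize(m,None,fx=1/8,fy=1/8,interpolation=cv2.INTER_AREA)
def fit(im,dz=0,win=(149,166,176,194)):
    u0,v0,u1,v1=win;g=im[v0:v1,u0:u1].astype(float).mean(2)
    bg=np.percentile(g,70);dk=np.percentile(g,4)
    w=np.ones_like(g); V,U=np.mgrid[v0:v1,u0:u1]; w[(U-162)+(V-181)>6]=.2; w[U<153]=.2
    d=np.clip((bg-g)/(bg-dk),0,1)
    best=[]
    for a in range(-30,62,6):
        def f(p): return ((model('top',p[0]/100,p[1]/100,np.radians(a),.008,dz,win,p[2])-d)*w).ravel()
        r=least_squares(f,[55.2,27.9,.8],diff_step=.002,method='lm',max_nfev=60)
        best.append((round(r.cost,4),a,*np.round(r.x*10,1)))
    return sorted(best)[:7]
E
python3 - <<'E'
from fit import *
im=cv2.imread('pics/t0.png')
for b in fit(im):print(b)
g=cv2.imread('pics/s0.png')[132:152,308:330].mean(2).astype(int)
print(g)
E
```

```text
(np.float64(1.0133), 6, np.float64(549.4), np.float64(279.3), np.float64(11.1))
(np.float64(1.0186), 12, np.float64(549.3), np.float64(279.0), np.float64(11.3))
(np.float64(1.0715), 18, np.float64(549.2), np.float64(278.9), np.float64(11.7))
(np.float64(1.1322), 0, np.float64(549.6), np.float64(279.5), np.float64(11.2))
(np.float64(1.2176), 24, np.float64(549.2), np.float64(278.8), np.float64(11.8))
(np.float64(1.2455), -6, np.float64(549.6), np.float64(279.6), np.float64(11.5))
(np.float64(1.4268), 30, np.float64(549.3), np.float64(278.6), np.float64(12.4))
[[149 151 154 148 150 145 147 150 146 146 148 147 149 149 141 147 145 144
  142 145 144 144]
 [148 148 149 146 147 148 147 144 144 147 149 144 144 146 143 146 147 148
  147 145 147 145]
 [151 147 148 148 148 145 143 144 145 139 138 138 132 130 136 137 144 148
  144 141 146 145]
 [148 149 147 149 146 141 135 127 120 112 111 104  99  97 105 125 141 146
  145 148 145 144]
 [145 146 148 148 148 138 113  86  76  67  63  64  54  56  78 109 134 144
  146 143 144 142]
 [148 146 149 146 144 133  96  53  34  25  31  20  30  25  58 100 132 
[... 625 characters left out ...]
8  57  62  61  67  85 104 110
  112 115 113 109]
 [113 117 115 111 109  95  75  61  63  71  74  75  71  70  79  91 101 110
  111 114 112 114]
 [115 115 117 115 104  89  67  65  64  74  79  80  75  72  82  86  95 107
  114 107 112 111]
 [113 112 118 118 105  89  74  69  77  77  82  81  77  81  77  85 100 106
  112 114 109 112]
 [113 115 118 115 108  99  88  83  77  84  78  77  85  85  91  97 103 109
  112 111 115 112]
 [115 113 114 113 111 110 104 100 100  95  90  91  91  96 103 107 113 111
  112 112 108 115]
 [114 121 116 118 115 112 115 109 109 110 107 109 108 106 110 113 111 113
  114 114 113 114]
 [116 111 111 113 114 117 113 111 116 115 114 112 112 109 110 109 105 107
  107 118 123 121]]
```

Request:
play_rows(
  deltas=[
    [30,38,0,0,0,10,0],
    [30,38,0,0,0,10,0],
    [30,38,0,0,0,10,0],
    [30,38,0,0,0,10,0],
    [30,38,0,0,0,10,0],
    [30,38,0,0,0,10,0],
    [30,38,0,0,0,10,0],
    [30,38,0,0,0,10,0],
  ],
  grip_force=60,
)

```text
clock: 1.1
position: [0.4677, -0.277, 0.2312]
tool_rot: [-1.655, 1.571, -3.023]
force: [0.1, -0.7, -0.8]
grip_width: -0.0003
```

Request:
play_rows(
  deltas=[
    [20,55,0,0,0,0,0],
    [20,55,0,0,0,0,0],
    [20,55,0,0,0,0,0],
    [12,55,0,0,0,0,0],
    [10,55,0,0,0,0,0],
    [0,55,0,0,0,0,0],
    [0,55,0,0,0,0,0],
    [0,55,0,0,0,0,0],
  ],
)

```text
clock: 2.1
position: [0.5487, 0.1633, 0.2311]
tool_rot: [-1.169, 1.57, -2.543]
force: [1.2, -0.2, 0.7]
grip_width: -0.0001
```

```bash
cat >> h.py <<'E'
from scipy.spatial.transform import Rotation as Ro
def st():
    s=telemetry.observe();R=Ro.from_euler('xyz',s['tool_rot']).as_matrix()
    print('t',round(s['clock'],2),'p',np.round(s['position']*1000,1),'jaw',round(np.degrees(np.arctan2(R[1,1],R[0,1]))%360,2),'x',np.round(R[:,0],3),'F',np.round(s['force'],1),'w',round(s['grip_width']*1000,1),'q',np.round(s['qpos'],2))
E
python3 -c "
from h import *;st()"
```

```text
t 2.1 p [548.7 163.3 231.1] jaw 11.29 x [-0. -0. -1.] F [ 1.2 -0.2  0.7] w -0.1 q [-0.    0.48 -0.55  1.72  0.29  1.02 -0.45]
```

Request:
play_rows(
  deltas=[
    [1.3,39,0,0,0,0,0],
    [1,39,0,0,0,0,0],
    [0,38.7,-20,0,0,0,0],
    [0,0,-35,0,0,0,0],
    [0,0,-35,0,0,0,0],
    [0,0,-25,0,0,0,0],
    [0,0,-8,0,0,0,0],
    [0,0,0,0,0,0,0],
  ],
)

```text
clock: 3.1
position: [0.5513, 0.2784, 0.1084]
tool_rot: [-1.503, 1.57, -2.877]
force: [0.5, 0.2, 0.7]
grip_width: -0.0002
```

Request:
play_rows(
  deltas=[
    [0,0,-2,0,0,0,0],
    [0,0,-2,0,0,0,0],
  ],
)

```text
clock: 3.35
position: [0.5517, 0.2785, 0.105]
tool_rot: [1.781, 1.57, 0.407]
force: [-0.3, 0.7, 0.6]
grip_width: -0.0003
```

Request:
play_rows(
  deltas=[
    [0,0,-2,0,0,0,0],
    [0,0,-2,0,0,0,0],
    [0,0,0,0,0,0,0],
  ],
)

```text
clock: 3.72
position: [0.5514, 0.2784, 0.1003]
tool_rot: [1.846, 1.571, 0.473]
force: [1.3, 0.7, 0.8]
grip_width: 0.0004
```

Request:
play_rows(
  deltas=[
    [0,0,-1.5,0,0,0,0],
    [0,0,-1.5,0,0,0,0],
  ],
)

```text
clock: 3.98
position: [0.5516, 0.2786, 0.0978]
tool_rot: [1.798, 1.57, 0.425]
force: [-3.0, -2.6, 24.6]
grip_width: 0.0003
```

Request:
play_rows(
  deltas=[
    [0,0,-1.2,0,0,0,0],
  ],
)

```text
clock: 4.1
position: [0.5519, 0.2788, 0.0975]
tool_rot: [1.689, 1.569, 0.315]
force: [-6.8, -5.3, 36.5]
grip_width: 0.0002
```

Request:
play_rows(
  deltas=[
    [0,0,4,0,0,0,0],
    [0,0,30,0,0,0,0],
    [0,0,40,0,0,0,0],
    [0,-30,40,0,0,0,50],
    [-8,-55,0,0,0,0,50],
    [-8,-55,0,0,0,0,50],
    [-8,-55,0,0,0,0,50],
    [-8,-55,0,0,0,0,50],
  ],
)

```text
clock: 5.1
position: [0.5187, 0.0266, 0.2099]
tool_rot: [-1.385, 1.57, -2.759]
force: [1.4, -0.7, -0.1]
grip_width: 0.0498
```

Request:
play_rows(
  deltas=[
    [-8,-55,0,0,0,0,50],
    [-8,-55,0,0,0,0,50],
    [-8,-55,0,0,0,0,50],
    [-8,-55,0,0,0,0,50],
    [-8,-55,0,0,0,0,50],
    [-8,-30,-30,0,0,0,50],
    [-6,-3,-40,0,0,0,50],
    [0,0,0,0,0,0,50],
  ],
)

```text
clock: 6.1
position: [0.4636, -0.2791, 0.138]
tool_rot: [-2.301, 1.566, 2.609]
force: [0.3, -0.0, 1.4]
grip_width: 0.0502
```

```bash
python3 - <<'E'
from h import *
a=grab('top','t1');b=grab('side','s1');st()
g=lambda x:np.clip((x/255.)**.6*255,0,255).astype('uint8')
A=cv2.resize(g(a[190:260,310:410]),(560,392),interpolation=2)
B=cv2.resize(g(b[205:300,250:345]),(392,392),interpolation=2)
cv2.imwrite('pics/c5.png',np.hstack([A,B])[...,::-1][:,:800])
from fit import fit
for q in fit(a[...,::-1],.006)[:5]:print(q)
E
```

```text
t 6.2 p [ 466.  -279.1  141. ] jaw 11.34 x [ 0.  0. -1.] F [0.5 0.3 0.5] w 50.2 q [ 0.75  0.54 -0.43  1.88  0.31  0.78  0.34]
(np.float64(0.7035), 12, np.float64(549.7), np.float64(279.1), np.float64(10.4))
(np.float64(0.7413), 6, np.float64(549.9), np.float64(279.3), np.float64(10.2))
(np.float64(0.7803), 18, np.float64(549.7), np.float64(279.0), np.float64(10.5))
(np.float64(0.7859), 0, np.float64(550.0), np.float64(279.5), np.float64(10.4))
(np.float64(0.9001), -6, np.float64(550.1), np.float64(279.6), np.float64(10.5))
```

View pics/c5.png

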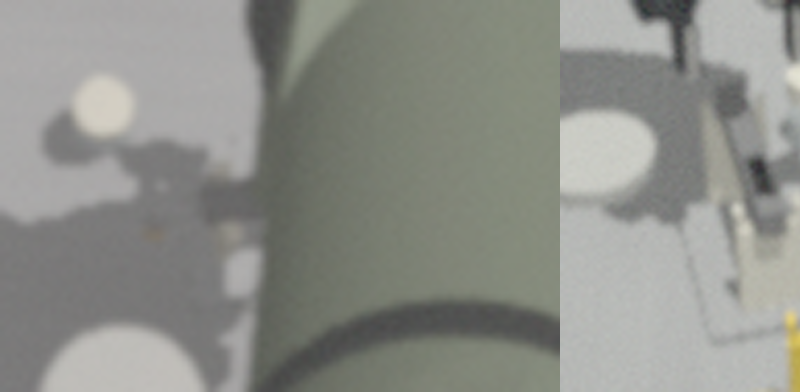

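The view from close by shows the fingers straddling the handle between the posts, roughly centred. Descending and gripping.

Request:
play_rows(
  deltas=[
    [0,0,-25,0,0,0,50],
    [-0.5,-0.5,-25,0,0,0,50],
    [0,0,-20,0,0,0,50],
    [0,0,-11,0,0,0,50],
    [0,0,0,0,0,0,50],
    [0,0,0,0,0,0,30],
    [0,0,0,0,0,0,26],
  ],
  grip_force=20,
)

```text
clock: 7.08
position: [0.4652, -0.2803, 0.0599]
tool_rot: [0.808, 1.57, -0.566]
force: [0.2, -0.0, 0.0]
grip_width: 0.0259
```

Request:
play_rows(
  deltas=[
    [0,0,0,0,0,0,20],
    [0,0,0,0,0,0,16],
    [0,0,0,0,0,0,14],
  ],
)

```text
clock: 7.45
position: [0.465, -0.2803, 0.0595]
tool_rot: [0.489, 1.57, -0.884]
force: [-1.2, 0.7, 5.7]
grip_width: 0.018
```

```bash
python3 -c "
from h import *;st()"
```

```text
t 7.45 p [ 465.  -280.3   59.5] jaw 11.3 x [ 0. -0. -1.] F [-1.2  0.7  5.7] w 18.0 q [ 0.7   0.66 -0.37  1.93  0.4   0.62  0.27]
```

Request:
play_rows(
  deltas=[
    [0,0,0,0,0,0,14],
    [0,0,0,0,0,0,14],
    [0,0,5,0,0,0,14],
    [0,0,20,0,0,0,14],
    [0,0,30,0,0,0,14],
    [0,0,30,0,0,0,14],
    [0,15,15,0,0,0,14],
    [5,30,0,0,0,0,14],
  ],
  grip_force=80,
)

```text
clock: 8.45
position: [0.4698, -0.2347, 0.1599]
tool_rot: [0.716, 1.57, -0.659]
force: [1.1, -0.3, -1.9]
grip_width: 0.0168
```

Request:
play_rows(
  deltas=[
    [8,45,0,0,0,0,14],
    [10,50,0,0,0,0,14],
    [10,50,0,0,0,0,14],
    [10,50,0,0,0,0,14],
    [10,50,0,0,0,0,14],
    [8,45,-10,0,0,0,14],
    [4.5,28,-15,0,0,0,14],
    [0,0,-10,0,0,0,14],
  ],
)

```text
clock: 9.45
position: [0.5293, 0.0861, 0.1232]
tool_rot: [-2.558, 1.569, 2.356]
force: [-0.2, -1.2, -1.4]
grip_width: 0.0167
```

Request:
play_rows(
  deltas=[
    [0,0,0,0,0,0,14],
    [0,0,0,0,0,0,14],
  ],
)

```text
clock: 9.7
position: [0.5302, 0.0821, 0.1243]
tool_rot: [-0.367, 1.57, -1.742]
force: [0.0, -0.5, -1.0]
grip_width: 0.0171
```

```bash
python3 - <<'E'
from h import *
a=grab('top','t2');b=grab('side','s2');st()
p=telemetry.observe()['position'];
f=p+np.array([-.0157,.0784,-.0395]);print('foot est',f,proj('top',[f,f+[0,0,.012]]),proj('side',[f,f+[0,0,.012]]))
for n,z in(('top',.064),('side',.064)): print(n,proj(n,[[.5148,.1611,z]]))
g=lambda x:np.clip((x/255.)**.6*255,0,255).astype('uint8')
A=cv2.resize(g(a[160:220,175:245]),(462,396),interpolation=2)
B=cv2.resize(g(b[140:200,290:340]),(330,396),interpolation=2)
cv2.imwrite('pics/c6.png',np.hstack([A,B])[...,::-1])
E
```

```text
t 9.8 p [530.5  82.2 124.5] jaw 11.23 x [ 0.001 -0.    -1.   ] F [ 0.1 -0.7 -1.2] w 16.8 q [ 0.08  0.56 -0.47  1.91  0.36  0.75 -0.4 ]
foot est [0.5147933  0.16058681 0.08504837] [[203.70423313 195.13426598]
 [202.54002894 194.10538619]] [[309.04742911 155.71655044]
 [308.94652399 152.51211108]]
top [[205.50307115 196.87783866]]
side [[309.21850346 161.18738565]]
```

View pics/c6.png

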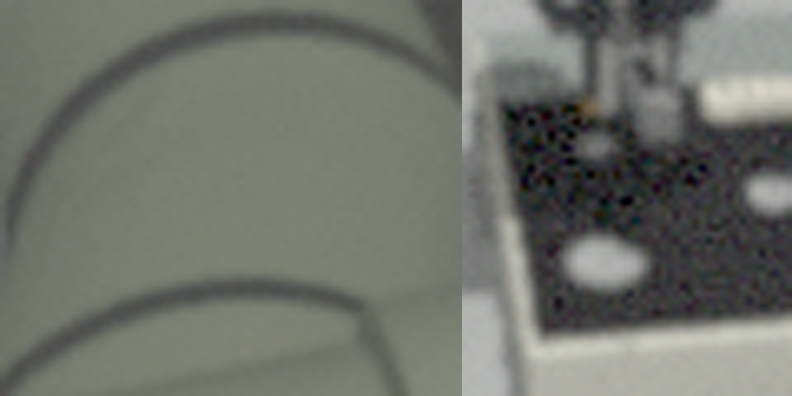

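```bash
python3 - <<'E'
from h import *
D=dict(s=(.5148,.1611),m=(.6003,.1006),l=(.5147,.0399))
def cen(im,u,v,r,ax=1.0):
    V,U=np.mgrid[0:400,0:640];g=im.astype(float).mean(2)
    for _ in range(8):
        m=(np.abs(U-u)<=r)&(np.abs(V-v)<=r*ax)
        w=np.clip(g-np.percentile(g[m],30)-25,0,None)*m
        u,v=(w*U).sum()/w.sum(),(w*V).sum()/w.sum()
    return np.array([u,v])
for im,n in(('t0','top'),('s0','side'),('s2','side')):
    I=cv2.imread(f'pics/{im}.png')
    for k,r in zip('sml',(6,7,9) if n=='top' else (5,7,8)):
        p=proj(n,[[*D[k],.064]])[0];c=cen(I,*(p if n=='top' else p+[1,.5]),r,1 if n=='top' else .65)
        print(im,k,p.round(1),c.round(2),'xy',(at_z(n,*c,.064)*1000).round(1)[:2])
I=cv2.imread('pics/s2.png').astype(int)
print('R-B');print((I[...,2]-I[...,0])[150:164,303:318])
print(I.mean(2).astype(int)[150:168,300:322])
E
```

```text
t0 s [205.5 196.9] [205.54 196.71] xy [515.3 161. ]
t0 m [230.8 167.9] [230.61 167.77] xy [600.8 101.1]
t0 l [249.9 199.2] [249.94 199.25] xy [514.6  39.7]
s0 s [309.2 161.2] [309.97 161.49] xy [517.3 158.6]
s0 m [335.9 168.7] [336.58 168.85] xy [602.4  99.2]
s0 l [310.6 179.1] [311.2  179.21] xy [516.4  38.8]
s2 s [309.2 161.2] [310.01 161.75] xy [517.3 156.8]
s2 m [335.9 168.7] [336.55 168.84] xy [602.4  99.3]
s2 l [310.6 179.1] [310.95 179.36] xy [515.6  37.9]
R-B
[[-3 -2 -2  4 -4 -2 -4 -1  6  5  2  1  0  1  3]
 [-3 -2 -3  0 -1  1 -8  2  2  4  2  0  0  1  1]
 [ 0  2 -1  0 -1 -1  0  3  3  5  2  1  0  0  0]
 [-2 -1  1 -3 -3  0  0  3  1  2  0  0  0  3 -2]
 [ 0 -4  0 -4  3  5  8  6  3  2  2 -1 -3  2  1]
 [ 1 -4 -4  1  8 26 23 17  4  4  0  2 -4 -1 -4]
 [ 4 -2 11 -2 16 24 33 23  7  2  3 -2  1 -2  3]
 [ 0 -1 -3  4  7 14 22 15  6  0 -6 -3 -5 -2 -3]
 [ 0 -5 -2  4  3  7  4  2  2  3 -6  4 -1 -3  2]
 [ 6 -1 -2 -9 -1 -4  0  0 -2  6 -4 -5  6 -3 -1]
 [ 0  1  4  0  4  2 -3  1 -1 -7  4 -3 -5  6 -1]
 [ 3 -4  0  2  3  1  4  1 -2  2  4 -1  7 -3 -2]
 [ 0  0 -2 -7 -8  5  0 -2  2  1  2 -3 -1 -1 -1]
 [-4
[... 1019 characters left out ...]
5  41  29  21  18   6  24  43
   55  60  58  57]
 [  8   5  17   5  14   8  21  32  43  56  61  58  48  23  15  14  19  33
   39  41  34  43]
 [  4   4   9  17  17   1   7  37  46  66  66  65  45  35  17   7  14  20
   25  26  25  23]
 [  6  14  14  10  15  18  18  32  39  51  54  42  26  21  17  16  13   7
   11  16  18  31]
 [  9  17   7  15  11   7   0   7  19  21  28  27  18  14  12   3   8  10
   12  12   9  18]
 [  0  18  19   8   8  20  16  19  10  14  15  16  15   9  17  12   7  13
   20  26  16   9]
 [  9  17   3  10  13  13  10   5  10   0   9   7  17   3  13  13   6   6
   17  14   9  14]
 [ 16   5  10   0  18  17  13   8  14  17  14  10  16  11  14  17  14  10
   11  16   9   6]]
```

Request:
play_rows(
  deltas=[
    [2,1,-5,0,0,0,14],
    [0,0,-5,0,0,0,14],
    [0,0,0,0,0,0,14],
  ],
)

```text
clock: 10.18
position: [0.5321, 0.0838, 0.1136]
tool_rot: [-1.62, 1.57, -2.994]
force: [-0.2, 0.6, -1.8]
grip_width: 0.0167
```

```bash
cat >> h.py <<'E'
def mom(n=6):
    r=[]
    for _ in range(n):
        im=vision.grab_frame('side');s=telemetry.observe();r.append(np.r_[s['force'],s['moment'],s['position']*1000])
    r=np.array(r);print('F',r[:,:3].mean(0).round(2),'M',r[:,3:6].mean(0).round(3),'sd',r[:,3:6].std(0).round(3),'p',r[:,6:].mean(0).round(2));return im
def brass(im,u0=300,v0=145,u1=322,v1=170):
    I=im.astype(float);d=np.clip(I[...,0]-I[...,2]-9,0,None)[v0:v1,u0:u1]
    V,U=np.mgrid[v0:v1,u0:u1];print('brass',(d*U).sum()/d.sum(),(d*V).sum()/d.sum(),d.sum())
E
python3 -c "
from h import *
im=mom();brass(im);cv2.imwrite('pics/s3.png',im[...,::-1]);st()"
```

```text
F [-0.03 -0.09 -1.83] M [ 0.012 -0.004 -0.007] sd [0.027 0.042 0.025] p [532.31  83.92 114.09]
brass 308.9622641509434 157.8490566037736 106.0
t 10.47 p [532.4  84.  114.2] jaw 11.3 x [ 0.  0. -1.] F [ 0.5  0.1 -1.3] w 16.7 q [ 0.07  0.58 -0.46  1.91  0.37  0.74 -0.41]
```

Request:
play_rows(
  deltas=[
    [0,0,-5,0,0,0,14],
    [0,0,-4,0,0,0,14],
    [0,0,0,0,0,0,14],
  ],
)

```text
clock: 10.85
position: [0.5321, 0.0839, 0.1046]
tool_rot: [-1.629, 1.57, -3.003]
force: [1.0, 0.9, -1.3]
grip_width: 0.0166
```

```bash
python3 -c "
from h import *
im=mom(4);brass(im)"
```

```text
F [ 0.19  0.13 -1.49] M [-0.008  0.009  0.022] sd [0.009 0.03  0.014] p [532.32  83.93 105.04]
brass 309.390243902439 160.26829268292684 41.0
```

Request:
play_rows(
  deltas=[
    [0,0,-2,0,0,0,14],
    [0,0,-2,0,0,0,14],
  ],
)

```text
clock: 11.3
position: [0.5324, 0.0839, 0.101]
tool_rot: [1.482, 1.571, 0.108]
force: [0.6, -0.1, -1.1]
grip_width: 0.0169
```

```bash
python3 -c "
from h import *
im=mom(4);brass(im);cv2.imwrite('pics/s4.png',im[...,::-1])"
```

```text
F [ 0.48 -0.32 -0.38] M [ 0.004 -0.097 -0.013] sd [0.056 0.019 0.019] p [532.35  83.89 100.96]
brass 308.55555555555554 160.94444444444446 18.0
```

Request:
play_rows(
  deltas=[
    [0,0,-0.7,0,0,0,14],
    [0,0,0,0,0,0,14],
    [0,0,0,0,0,0,14],
  ],
)

```text
clock: 11.88
position: [0.5324, 0.0839, 0.1004]
tool_rot: [0.996, 1.571, -0.378]
force: [1.0, -0.4, -0.3]
grip_width: 0.0167
```

```bash
python3 - <<'E'
from h import *
im=mom(4);brass(im)
b=im
g=lambda x:np.clip((x/255.)**.6*255,0,255).astype('uint8')
B=cv2.resize(g(b[135:185,285:345]),(720,600),interpolation=2)
cv2.imwrite('pics/c7.png',B[...,::-1])
E
```

```text
F [ 0.82 -0.28 -0.36] M [-0.045 -0.064 -0.005] sd [0.028 0.015 0.039] p [532.36  83.89 100.42]
brass 305.2 162.7 10.0
```

View pics/c7.png

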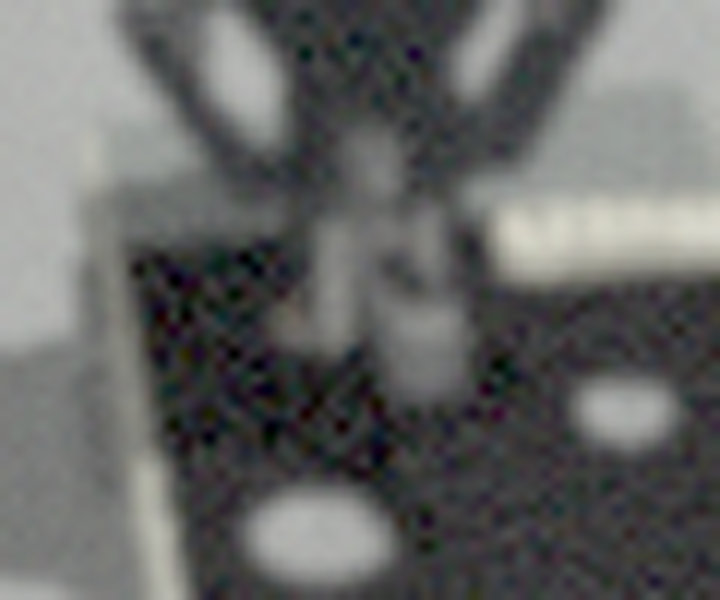

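Side view: foot at about (309,162), on the small disc (centre 310,161.5), with Fz up by 1.3 N. That is a gentle press, held for about 0.9 s. Next is the middle disc.

Request:
play_rows(
  deltas=[
    [0,0,4,0,0,0,14],
    [0,0,16,0,0,0,14],
    [28,-20,0,0,0,0,14],
    [28,-20,0,0,0,0,14],
    [29.3,-19.7,0,0,0,0,14],
    [0,0,-5,0,0,0,14],
    [0,0,-5,0,0,0,14],
    [0,0,0,0,0,0,14],
  ],
)

```text
clock: 13.08
position: [0.617, 0.0248, 0.1104]
tool_rot: [-1.937, 1.57, 2.973]
force: [0.4, 0.1, -1.3]
grip_width: 0.0169
```

```bash
python3 - <<'E'
from h import *
im=mom(3);brass(im,320,150,345,175)
p=telemetry.observe()['position'];f=p+np.array([-.0157,.0784,-.0395])
print('pred foot',proj('side',[f]).round(1),'disc seen 336.6 168.85')
cv2.imwrite('pics/s5.png',im[...,::-1])
E
```

```text
F [-0.43  0.03 -1.64] M [ 0.007 -0.016 -0.024] sd [0.041 0.027 0.005] p [617.35  24.7  110.71]
brass 335.74178403755866 163.0868544600939 426.0
pred foot [[336.3 166.4]] disc seen 336.6 168.85
```

Request:
play_rows(
  deltas=[
    [0.3,-0.4,-5,0,0,0,14],
    [0,0,-2.5,0,0,0,14],
    [0,0,-2.5,0,0,0,14],
    [0,0,-0.3,0,0,0,14],
    [0,0,0,0,0,0,14],
    [0,0,0,0,0,0,14],
  ],
)

```text
clock: 13.98
position: [0.618, 0.0238, 0.1002]
tool_rot: [1.378, 1.571, 0.004]
force: [-1.1, 0.7, -0.1]
grip_width: 0.0169
```

```bash
python3 - <<'E'
from h import *
im=mom(4)
cv2.imwrite('pics/s6.png',im[...,::-1])
g=lambda x:np.clip((x/255.)**.6*255,0,255).astype('uint8')
B=cv2.resize(g(im[140:190,310:370]),(720,600),interpolation=2)
cv2.imwrite('pics/c8.png',B[...,::-1])
E
```

```text
F [-0.92 -1.01  0.32] M [-0.022  0.172  0.07 ] sd [0.026 0.007 0.037] p [617.94  23.81 100.16]
```

View pics/c8.png

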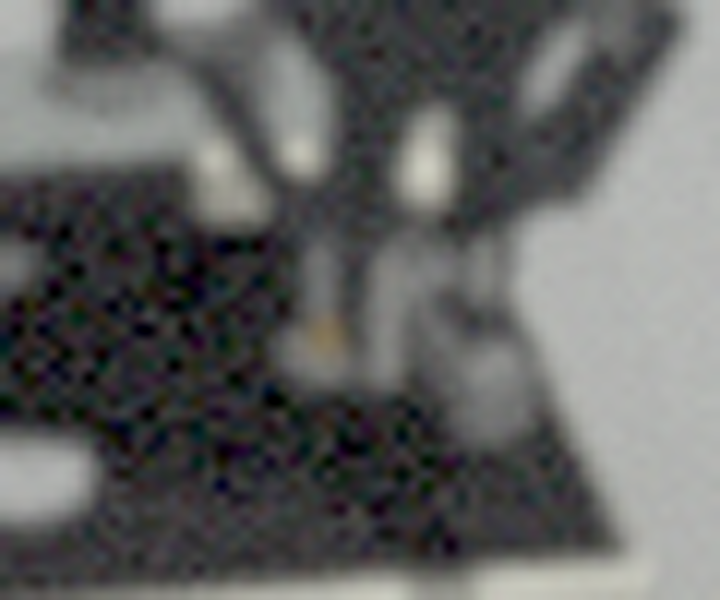

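The foot at (337,168) is pressed on the middle disc (centre 336.6,168.9), with Fz up 1.9 N. Next is the large disc.

Request:
play_rows(
  deltas=[
    [0,0,4,0,0,0,14],
    [0,0,16,0,0,0,14],
    [-29,-20,0,0,0,0,14],
    [-29,-20,0,0,0,0,14],
    [-29,-20.9,0,0,0,0,14],
    [0,0,-5,0,0,0,14],
    [0,0,-5,0,0,0,14],
    [0,0,0,0,0,0,14],
  ],
)

```text
clock: 15.18
position: [0.5314, -0.0364, 0.11]
tool_rot: [3.0, 1.57, 1.627]
force: [-0.0, 0.8, -1.0]
grip_width: 0.0166
```

```bash
python3 - <<'E'
from h import *
im=mom(2);brass(im,300,166,322,186)
p=telemetry.observe()['position'];f=p+np.array([-.0157,.0784,-.0395])
print('pred foot',proj('side',[f]).round(1),'disc seen 311.2 179.2')
E
```

```text
F [-0.37 -0.7  -1.67] M [0.002 0.066 0.003] sd [0.001 0.01  0.02 ] p [531.36 -36.43 110.07]
brass 306.9 173.0 10.0
pred foot [[310.9 176.9]] disc seen 311.2 179.2
```

Request:
play_rows(
  deltas=[
    [0,0,-5,0,0,0,14],
    [0,0,-2.5,0,0,0,14],
    [0,0,-2,0,0,0,14],
    [0,0,0,0,0,0,14],
    [0,0,0,0,0,0,14],
    [0,0,0,0,0,0,14],
  ],
)

```text
clock: 16.02
position: [0.5309, -0.0371, 0.1007]
tool_rot: [1.301, 1.571, -0.072]
force: [-0.3, 0.1, 0.6]
grip_width: 0.0167
```

```bash
python3 - <<'E'
from h import *
im=mom(4);brass(im,300,166,322,186)
cv2.imwrite('pics/s7.png',im[...,::-1])
E
```

```text
F [-0.26  0.58 -0.42] M [0.224 0.128 0.018] sd [0.018 0.031 0.015] p [530.92 -37.07 100.65]
brass nan nan 0.0h.py:28: RuntimeWarning: invalid value encountered in scalar divide
  V,U=np.mgrid[v0:v1,u0:u1];print('brass',(d*U).sum()/d.sum(),(d*V).sum()/d.sum(),d.sum())
```

Request:
play_rows(
  deltas=[
    [0,0,10,0,0,0,14],
    [0,0,25,0,0,0,14],
    [0,-20,25,0,0,0,14],
    [-13,-45,0,0,0,0,14],
    [-13,-45,0,0,0,0,14],
    [-14,-45,0,0,0,0,14],
    [-13,-45,0,0,0,0,14],
    [-13,-43,0,0,0,0,14],
  ],
)

```text
clock: 17.23
position: [0.4644, -0.2817, 0.1613]
tool_rot: [0.689, 1.57, -0.685]
force: [0.1, -0.7, -2.3]
grip_width: 0.0167
```

Request:
play_rows(
  deltas=[
    [0,0,-30,0,0,0,14],
    [0,0,-25,0,0,0,14],
    [0,0,0,0,0,0,14],
  ],
)

```text
clock: 17.6
position: [0.4642, -0.2797, 0.1049]
tool_rot: [-2.304, 1.568, 2.606]
force: [-0.4, -0.7, -1.7]
grip_width: 0.0167
```

```bash
python3 - <<'E'
from h import *
im=mom(4);st()
cv2.imwrite('pics/s8.png',im[...,::-1])
g=lambda x:np.clip((x/255.)**.6*255,0,255).astype('uint8')
B=cv2.resize(g(im[200:290,250:345]),(633,600),interpolation=2)
cv2.imwrite('pics/c9.png',B[...,::-1])
E
```

```text
F [-0.31 -0.03 -1.26] M [-0.021  0.008  0.014] sd [0.034 0.027 0.013] p [ 465.32 -280.15  106.57]
t 17.8 p [ 465.6 -280.3  106.9] jaw 11.31 x [ 0.001 -0.001 -1.   ] F [-0.5  0.7 -0.7] w 16.9 q [ 0.75  0.59 -0.43  1.91  0.36  0.72  0.3 ]
```

View pics/c9.png

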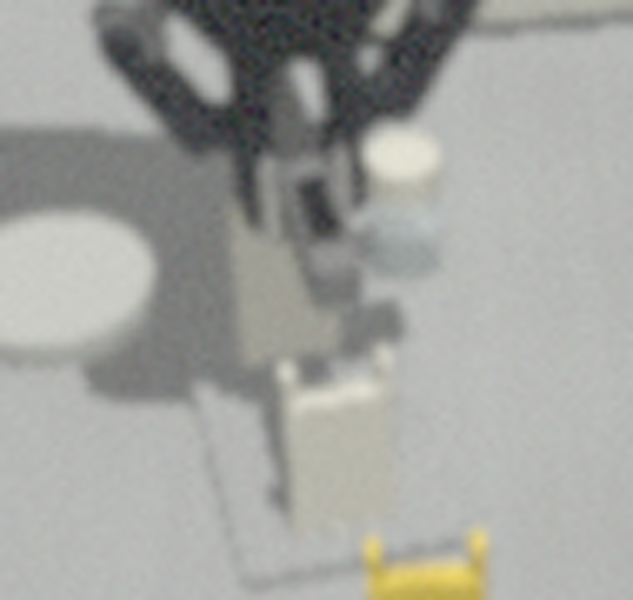

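The handle is hanging level over its notches, with its rear end at about (299,243) above the post at (300,255). Lowering it and letting go.

Request:
play_rows(
  deltas=[
    [-0.3,0,-20,0,0,0,14],
    [0,0,-15,0,0,0,14],
    [0,0,-7,0,0,0,14],
    [0,0,-3,0,0,0,14],
    [0,0,0,0,0,0,14],
  ],
)

```text
clock: 18.42
position: [0.4648, -0.2801, 0.0608]
tool_rot: [0.651, 1.571, -0.723]
force: [-1.1, 0.1, -1.9]
grip_width: 0.0167
```

Request:
play_rows(
  deltas=[
    [0,0,-1,0,0,0,14],
    [0,0,-0.5,0,0,0,14],
  ],
)

```text
clock: 18.68
position: [0.4648, -0.2802, 0.0596]
tool_rot: [0.559, 1.57, -0.814]
force: [-3.7, 2.2, 14.0]
grip_width: 0.0165
```

Request:
play_rows(
  deltas=[
    [0,0,0.6,0,0,0,16],
    [0,0,0,0,0,0,20],
    [0,0,0,0,0,0,26],
    [0,0,0,0,0,0,36],
    [0,0,0,0,0,0,50],
    [0,0,15,0,0,0,50],
    [0,0,30,0,0,0,50],
    [0,0,40,0,0,0,50],
  ],
  grip_force=20,
)

```text
clock: 19.68
position: [0.4644, -0.2798, 0.1461]
tool_rot: [-2.501, 1.57, 2.409]
force: [-0.0, -0.9, 1.6]
grip_width: 0.0499
```

Request:
play_rows(
  deltas=[
    [0,20,40,0,0,0,50],
    [8,50,10,0,0,8,50],
    [8,55,0,0,0,10,50],
    [9,55,0,0,0,10,50],
    [9,55,0,0,0,10,50],
    [9,55,0,0,0,10,50],
    [9,55,0,0,0,10,50],
    [9,55,0,0,0,10,50],
  ],
)

```text
clock: 20.68
position: [0.5258, 0.1214, 0.1958]
tool_rot: [-0.287, 1.57, -0.468]
force: [0.9, -1.1, 0.3]
grip_width: 0.0498
```

```bash
python3 - <<'E'
from h import *
a=grab('top','t9');b=grab('side','s9');st()
g=lambda x:np.clip((x/255.)**.6*255,0,255).astype('uint8')
o=cv2.imread('pics/s0.png')[...,::-1];o2=cv2.imread('pics/t0.png')[...,::-1]
f=lambda i,w:cv2.resize(g(i[w[1]:w[3],w[0]:w[2]]),(390,290),interpolation=2)
cv2.imwrite('pics/c10.png',np.vstack([np.hstack([f(o2,(310,195,410,255)),f(a,(310,195,410,255))]),np.hstack([f(o,(250,215,345,290)),f(b,(250,215,345,290))])])[...,::-1])
from fit import fit
for q in fit(a[...,::-1],.006)[:5]:print(q)
E
```

```text
t 20.77 p [525.5 126.1 196. ] jaw 79.98 x [ 0.001  0.003 -1.   ] F [-0.9 -0.3  0.6] w 50.2 q [ 0.26  0.55 -0.83  1.83  0.48  0.98  0.61]
(np.float64(11.3603), 30, np.float64(553.0), np.float64(291.5), np.float64(43.2))
(np.float64(11.3725), 36, np.float64(553.0), np.float64(291.6), np.float64(42.9))
(np.float64(11.3921), 24, np.float64(552.8), np.float64(291.3), np.float64(42.9))
(np.float64(11.4005), 42, np.float64(552.6), np.float64(290.8), np.float64(43.1))
(np.float64(11.4086), 48, np.float64(553.5), np.float64(291.6), np.float64(43.6))
```

View pics/c10.png

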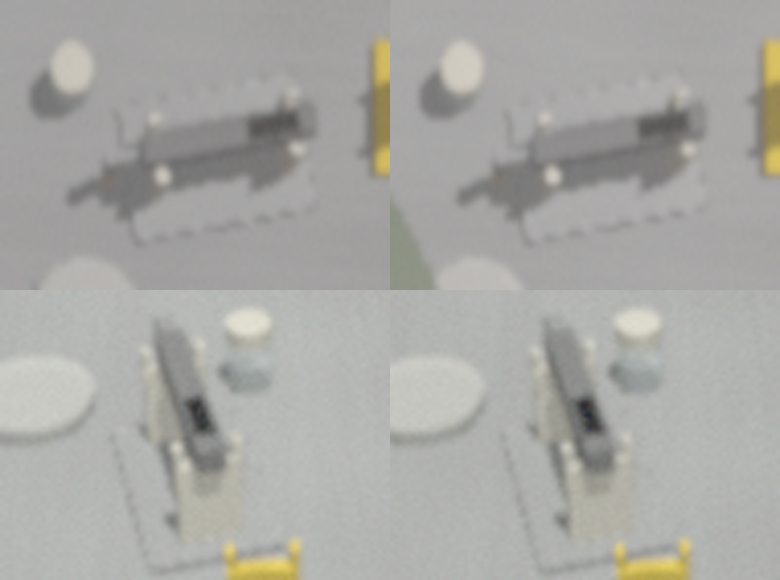

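Left and right pairs (before/after) look identical, so the probe lies as it was and vial and dish are unmoved. Now the knob.

Request:
play_rows(
  deltas=[
    [8.5,45,0,0,0,8,40],
    [8.5,45,0,0,0,7,40],
    [8.5,43.4,0,0,0,0,40],
    [0,20,-30,0,0,0,40],
    [0,0,-30,0,0,0,40],
    [0,0,-20,0,0,0,40],
    [0,0,0,0,0,0,40],
    [0,0,0,0,0,0,40],
  ],
)

```text
clock: 21.78
position: [0.5517, 0.2733, 0.1159]
tool_rot: [0.321, 1.57, 0.396]
force: [0.7, -0.3, -0.1]
grip_width: 0.0399
```

```bash
python3 -c "
from h import *;mom(4);st()"
```

```text
F [-0.53 -0.24 -0.3 ] M [-0.013  0.014 -0.002] sd [0.034 0.017 0.032] p [551.64 273.32 115.78]
t 21.98 p [551.5 273.3 115.5] jaw 94.28 x [ 0.001  0.    -1.   ] F [-0.7 -1.   0.2] w 39.9 q [-0.04  0.77 -0.8   1.69  0.65  0.96  0.56]
```

Request:
play_rows(
  deltas=[
    [-0.5,6.2,0,0,0,0,40],
    [0,0,-10,0,0,0,40],
    [0,0,-10,0,0,0,40],
    [0,0,-10,0,0,0,40],
    [0,0,0,0,0,0,40],
  ],
)

```text
clock: 22.6
position: [0.5502, 0.2792, 0.0836]
tool_rot: [-2.79, 1.569, -2.715]
force: [0.2, 0.2, 0.7]
grip_width: 0.0401
```

Request:
play_rows(
  deltas=[
    [0,0,0,0,0,0,20],
    [0,0,0,0,0,0,16],
  ],
  grip_force=25,
)

```text
clock: 22.85
position: [0.5508, 0.2796, 0.085]
tool_rot: [0.365, 1.57, 0.44]
force: [-0.4, 0.4, -0.3]
grip_width: 0.0158
```

```bash
python3 -c "
from h import *;st()"
```

```text
t 22.85 p [550.8 279.6  85. ] jaw 94.29 x [ 0.  0. -1.] F [-0.4  0.4 -0.3] w 15.8 q [-0.07  0.81 -0.77  1.7   0.68  0.92  0.53]
```

Request:
play_rows(
  deltas=[
    [0,0,0,0,0,0,12],
    [0,0,0,0,0,0,8],
    [0,0,0,0,0,0,8],
  ],
)

```text
clock: 23.22
position: [0.5507, 0.2803, 0.0851]
tool_rot: [1.032, 1.569, 1.108]
force: [-0.0, 3.4, 3.7]
grip_width: 0.0089
```

```bash
python3 -c "
from h import *;mom(3);st()"
```

```text
F [-0.76  4.99  4.41] M [ 1.143  0.106 -0.002] sd [0.027 0.03  0.028] p [550.73 280.32  85.13]
t 23.38 p [550.7 280.3  85.1] jaw 94.33 x [ 0.001  0.001 -1.   ] F [-0.5  5.4  4.2] w 8.9 q [-0.07  0.81 -0.77  1.7   0.68  0.92  0.53]
```

Request:
play_rows(
  deltas=[
    [0,0.6,0.5,0,0,-6,8],
    [0,0,0.9,0,0,-9,8],
    [0,0,0.9,0,0,-9,8],
    [0,0,0.9,0,0,-9,8],
    [0,0,0.9,0,0,-9,8],
    [0,0,0.9,0,0,-9,8],
  ],
  grip_force=30,
)

```text
clock: 24.12
position: [0.5511, 0.2818, 0.09]
tool_rot: [1.944, 1.567, 1.124]
force: [4.7, 12.5, -5.3]
grip_width: 0.0092
```

```bash
python3 -c "
from h import *;mom(3);st()"
```

```text
F [ 4.5  10.24 -2.15] M [ 2.244 -0.845  0.042] sd [0.03  0.079 0.016] p [551.14 281.84  90.2 ]
t 24.27 p [551.1 281.8  90.2] jaw 43.28 x [ 0.002  0.003 -1.   ] F [ 5.3  9.2 -1.2] w 9.2 q [-0.19  0.74 -0.57  1.71  0.51  0.84 -0.23]
```

Request:
play_rows(
  deltas=[
    [0.6,1.0,0.6,0,0,-6,8],
    [0,0,0.5,0,0,-5,8],
  ],
)

```text
clock: 24.52
position: [0.5514, 0.2822, 0.0908]
tool_rot: [2.23, 1.569, 1.22]
force: [2.7, 7.9, -4.7]
grip_width: 0.0092
```

```bash
python3 -c "
from h import *;mom(3);st()"
```

```text
F [ 2.51  7.52 -3.56] M [ 1.74  -0.587  0.02 ] sd [0.03  0.012 0.013] p [551.46 282.2   90.95]
t 24.68 p [551.5 282.2  91. ] jaw 32.3 x [ 0.001  0.002 -1.   ] F [ 3.   7.  -2.9] w 9.3 q [-0.22  0.73 -0.52  1.7   0.47  0.83 -0.39]
```

Request:
play_rows(
  deltas=[
    [0,0,0,0,0,-3,8],
    [0,0,0,0,0,-3,8],
    [0,0,0,0,0,0,8],
  ],
)

```text
clock: 25.05
position: [0.5515, 0.2823, 0.091]
tool_rot: [2.075, 1.569, 0.964]
force: [4.5, 7.1, -3.1]
grip_width: 0.0095
```

```bash
python3 -c "
from h import *;mom(3);st()"
```

```text
F [ 2.98  7.16 -2.32] M [ 1.693 -0.658  0.818] sd [0.009 0.028 0.027] p [551.53 282.27  91.  ]
t 25.2 p [551.5 282.3  91. ] jaw 26.39 x [ 0.001  0.002 -1.   ] F [ 2.5  7.2 -2.5] w 9.0 q [-0.24  0.73 -0.5   1.71  0.45  0.82 -0.48]
```

The end stop shows clearly (Mz 0.8 N m), and the tool rose 5.9 mm with the knob. Letting go.

Request:
play_rows(
  deltas=[
    [0,0,0.7,0,0,0,8],
    [0,0,0,0,0,2,8],
  ],
)

```text
clock: 25.45
position: [0.5515, 0.2822, 0.0914]
tool_rot: [2.167, 1.569, 1.093]
force: [4.6, 8.5, -8.4]
grip_width: 0.0092
```

Request:
play_rows(
  deltas=[
    [0,0,0,0,0,0,14],
    [0,0,0,0,0,0,30],
    [0,0,0,0,0,0,45],
    [0,0,10,0,0,0,45],
    [0,0,30,0,0,0,45],
    [0,0,40,0,0,0,45],
    [0,-30,40,0,0,0,45],
    [0,-40,20,0,0,0,45],
  ],
)

```text
clock: 26.45
position: [0.5514, 0.2113, 0.2342]
tool_rot: [1.531, 1.568, 0.456]
force: [1.1, -0.7, -0.2]
grip_width: 0.0448
```

Request:
play_rows(
  deltas=[
    [-5,-45,10,0,0,0,45],
    [-10,-45,0,0,0,0,45],
    [-10,-45,0,0,0,0,45],
    [-10,-45,0,0,0,0,45],
    [-10,-45,0,0,0,0,45],
    [-10,-45,0,0,0,0,45],
    [-10,-45,0,0,0,0,45],
    [0,0,0,0,0,0,45],
  ],
)

```text
clock: 27.45
position: [0.4854, -0.1071, 0.242]
tool_rot: [-0.562, 1.569, -1.644]
force: [0.6, 1.4, -0.0]
grip_width: 0.0451
```

```bash
python3 - <<'E'
from h import *
a=grab('top','t10');b=grab('side','s10');st()
from fit import fit
for dz in(0,.006):
    for q in fit(a[...,::-1],dz)[:3]:print(dz,q)
o=cv2.imread('pics/s0.png').astype(int).mean(2);p=cv2.imread('pics/s1.png').astype(int).mean(2);n=b.astype(int).mean(2)
w=np.s_[130:156,308:330]
print('knob side diff now-vs-start',np.abs(n-o)[w].mean(),' in(s1)-vs-start',np.abs(p-o)[w].mean())
to=cv2.imread('pics/t0.png').astype(int).mean(2);tp=cv2.imread('pics/t1.png').astype(int).mean(2);tn=a.astype(int).mean(2)
w=np.s_[166:196,149:178];print('top',np.abs(tn-to)[w].mean(),np.abs(tp-to)[w].mean(),np.abs(tn-tp)[w].mean())
w=np.s_[145:215,185:275];print('plate top',np.abs(tn-to)[w].mean())
w=np.s_[195:250,310:395];print('cradle top',np.abs(tn-to)[w].mean())
E
```

```text
t 27.55 p [ 486.3 -103.7  242.1] jaw 28.26 x [ 0.001 -0.    -1.   ] F [0.5 0.1 0. ] w 44.8 q [ 0.53  0.35 -0.55  1.9   0.22  0.96  0.37]
0 (np.float64(1.1081), 0, np.float64(549.2), np.float64(279.2), np.float64(11.5))
0 (np.float64(1.1398), -6, np.float64(549.3), np.float64(279.3), np.float64(11.4))
0 (np.float64(1.1427), 6, np.float64(549.1), np.float64(279.1), np.float64(12.0))Traceback (most recent call last):
  File "<stdin>", line 5, in <module>
  File "fit.py", line 25, in fit
    r=least_squares(f,[55.2,27.9,.8],diff_step=.002,method='lm',max_nfev=60)
    return func(*args, **kwargs)
    result = call_minpack(vector_fun.fun, x0, vector_fun.jac, ftol, xtol, gtol,
                          max_nfev, x_scale, jac_method=jac)
    x, info, status = _minpack._lmder(
                      ~~~~~~~~~~~~~~~^
        fun, jac, xp.astype(x0, x0.dtype), (), full_output, col_deriv,
        ^^^^^^^^^^^^^^^^^^^^^^^^^^^^^^^^^^^^^^^^^^^^^^^^^^^^^^^^^^^^^^
        ftol, xtol, gtol, max_nfev, factor, diag)
        ^^^^^^^^^^^^^^^^^^^^^^^^^^^^^^^^^^^^^^^^^
    self._update_jac()
    ~~~~~~~~~~~~~
[... 778 characters left out ...]
     ~~~~~~~~^^^^^^^^^^^^^^^^^^^^^^^^^^^^^^
    return np.atleast_1d(self.fun(x))
                         ~~~~~~~~^^^
    return self.f(x, *self.args, **self.kwargs)
           ~~~~~~^^^^^^^^^^^^^^^^^^^^^^^^^^^^^^
  File "fit.py", line 24, in f
    def f(p): return ((model('top',p[0]/100,p[1]/100,np.radians(a),.008,dz,win,p[2])-d)*w).ravel()
                       ~~~~~^^^^^^^^^^^^^^^^^^^^^^^^^^^^^^^^^^^^^^^^^^^^^^^^^^^^^^^^
  File "fit.py", line 14, in model
    m=hullmask(n,[rib,head],win)
  File "fit.py", line 6, in hullmask
    p=(proj(n,P)-[u0,v0]+.5)*s-.5
       ~~~~^^^^^
  File "h.py", line 13, in proj
    c=vision.camera_info(n)
ValueError: time passes only in moves, steps and waits
```

```bash
python3 - <<'E'
import cv2,numpy as np
L=lambda n:cv2.imread(f'pics/{n}.png').astype(np.float32).mean(2)
def sh(n,ref,w,u=8):
    v0,v1,u0,u1=w;T=L(n)[v0+3:v1-3,u0+3:u1-3];S=L(ref)[v0:v1,u0:u1]
    r=cv2.matchTemplate(cv2.resize(S,None,fx=u,fy=u,interpolation=2),cv2.resize(T,None,fx=u,fy=u,interpolation=2),cv2.TM_CCOEFF_NORMED)
    _,m,_,l=cv2.minMaxLoc(r);return 'shift of %s vs %s'%(n,ref),-np.array(l)/u+3,round(m,4),'diff',np.abs(L(n)-L(ref))[v0:v1,u0:u1].mean().round(2)
k=(128,146,305,332);kt=(164,196,148,178)
for n in('s10','s1'):
    print(n,*sh(n,'s0',k))
for n in('t10','t1'): print(*sh(n,'t0',kt))
print('in',*sh('t10','t1',kt))
for nm,w in dict(plate=(145,215,185,275),cradle=(195,250,315,395),dish=(240,285,310,355),rack=(110,165,350,435),bottle_beaker=(80,135,205,325)).items():print(nm,*sh('t10','t0',w))
c=slice(305,332)
for n in('s0','s1','s10'): print(n,L(n)[132:142,316:322].mean(1).round(0))
E
```

```text
s10 shift of s10 vs s0 [-0.75   0.625] 0.653 diff 30.05
s1 shift of s1 vs s0 [-0.5    1.875] 0.7808 diff 27.77
shift of t10 vs t0 [0. 0.] 0.9957 diff 6.15
shift of t1 vs t0 [0.625 0.375] 0.9908 diff 8.55
in shift of t10 vs t1 [-0.5  -0.25] 0.9892 diff 3.0
plate shift of t10 vs t0 [0. 0.] 0.8197 diff 11.79
cradle shift of t10 vs t0 [0.375 0.   ] 0.6339 diff 13.77
dish shift of t10 vs t0 [ 3. -3.] 0.0994 diff 35.07
rack shift of t10 vs t0 [0. 0.] 0.9996 diff 8.32
bottle_beaker shift of t10 vs t0 [ 0.    -0.125] 0.8411 diff 10.43
s0 [148. 146. 137. 107.  64.  28.  19.  18.  19.  23.]
s1 [147. 148. 147. 146. 130.  90.  44.  23.  19.  22.]
s10 [145. 144. 133. 109.  65.  29.  15.  17.  22.  21.]
```

```bash
python3 -c "
from h import *;st();print(workorder.job_done())"
```

```text
t 27.55 p [ 486.3 -103.7  242.1] jaw 28.26 x [ 0.001 -0.    -1.   ] F [0.5 0.1 0. ] w 44.8 q [ 0.53  0.35 -0.55  1.9   0.22  0.96  0.37]
the job is handed in; nothing more can be done
None
```

I finished every step in the order asked and handed the job in at 27.6 s on the robot's clock. The arm was clear of everything and touching nothing.

- **Stop pushed in:** I pressed it to its hard end. The tool force there reached 36.5 N, close to the 40 N limit, though it was the fingertips pressing. The later pictures show it down.
- **Discs pressed:** I pressed the small, then the middle, then the large disc. Contact force was about 1.3, 1.9 and 1.3 N, and each hold was at least half a second; the small one lasted about 0.9 s. The cameras disagreed by about 2 mm, so I used a compromise for the foot position:
  - On the small disc it looked within about 3 mm of the middle.
  - On the middle disc it looked about 2 mm off.
  - On the large disc I could not see the foot, so that one rests on arm position and force only.
- **Probe back in its cradle:** before and after pictures from both cameras look the same, and the vial and dish beside it had not moved.
- **Stop turned up again:** I turned the knob by its rib until it hit its end stop and let go. The tool rose about 6 mm with it. In the last picture the stop's top edge matches the starting picture in both views.

**Checks that failed:** my last position fit on the knob stopped with an error, so I compared pictures directly instead. In the final top view the arm or its shadow affected the plate, cradle, dish, and bottle and beaker areas, so those comparisons proved little. The rack showed no shift.

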